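# Move the charged battery pack from the charger to the bench lamp

### The arm

A 7-joint arm with a two-finger parallel gripper is mounted at the origin on a cart in front of the work surface, level with it; the furniture and walls round the work are solid. World frame = base frame: x ahead of the robot, y to its left, z up, the work surface at z = 0. Lengths are in m, angles in rad, forces in N, time in s.
With the tool pointing down it reaches from about 0.35 to 0.9 m from the base axis. Payload 8.1 kg.
Tool frame: the origin (TCP) lies at the very end of the fingers, on their centre line; the grasp point (between the pads) lies 19 mm behind it (robot.hold_point_z is the distance from the TCP to the grasp point, in m); z points along the fingers, y is the line along which they close (so a half turn about z gives the same grasp; the last joint's range is limited). The gripper opens to 92 mm and grips with 3 to 60 N. Pads are 19 mm wide; open, the fingers measure 130 mm over their backs; the gripper's body (75 mm by 190 mm) begins 47 mm behind the grasp point.
Start: joints at [1.119, 0.434, 0.025, 1.573, -0.012, 1.134, -0.075], TCP at [0.214, -0.587, 0.227] pointing down, gripper open.
Joint ranges: [-2.62, 2.62], [-0.44, 2.09], [-1.27, 1.32], [0.08, 2.57], [-1.32, 4.46], [0.12, 2], [-2.74, 2.74]. Speed limits (rad/s): [2.22, 2.22, 3.01, 3.01, 3.14, 3.14, 3.14].

### API

Orientations are given as a unit quaternion [x, y, z, w].
In Python, from rig import state, imaging, robot gives the robot as it stands.
- The arm moves only by the shell command python3 -m inch 'ROWS' [FORCE]. ROWS is a JSON object of lists of equal length, an entry for each row: "claw": the opening, from 0 (shut) to 1 (fully open); "delta_pos": the shift along the tool's x, y, z in cm, a list of three; "rot": the turn, a rotation vector about the tool's x, y, z in degrees, a list of three. A call has 1 to 5 rows; each row shifts and turns the commanded pose from where the row before left it, along the tool's axes as they then stand; what a row does not reach is not made up. A row lasts 1/8 s, in which the tool goes at most 62.5 mm and 10.7 degrees, less where a joint would pass 70% of its speed; a pose out of reach is approached as far as the arm can. A call with a gripper value outside its range is refused whole. The fingers move at their own pace and stop on an object; FORCE is the grip in N (left out, the last holds). Time passes only in rows, so rows that do not move let the fingers close. It gives the time, the measured TCP pose, the force, the opening and the grip force at its end, in the units of the state.
- state(): the state, without advancing time (a new reading comes with each control period).
- imaging.get_image(name): name is "scene" or "top"; returns a dict with "color" (480x640x3 uint8, red, green, blue), "z_map" (480x640 float32, m along the optical axis (not along the pixel's ray), 0 where there is no reading), "camera_matrix" (3x3 intrinsics, pixels), "cam_to_world" (4x4, takes a point from camera to world coordinates). Camera axes: x right, y down, z forward; pixel columns grow to the right and rows downward; lengths in m; the calibration is good to about 2 mm. A picture is of the moment at which its call begins.
- robot.hand_in(): hands the job in; it is judged then, once.
The state is a dict: "clock": time; "joint_pos": joint angles; "joint_velocities": joint speeds; "effort": joint torques, N m; "position": TCP position; "orientation": TCP orientation; "contact_force": force on the tool from outside, world axes, zero at the start; "torque": the same for the moment, N m; "width": opening from 0.0 (shut) to 1.0 (fully open); "gripper_force": force on a finger pad.
Only numpy, scipy, OpenCV 4.12 (cv2) and the standard library are available. Lean on these libraries where they do the work, as an engineer would, in place of code of your own. Each camera call takes 0.05 s, during which the arm holds its last target. There are 200 camera calls.

### The job

The battery pack on the black charger screwed to the bench has finished charging and the bench lamp needs it: press down that charger's sprung catch so that the pack pops loose, draw it out of the charger's dovetail, and slide it into the lamp's dovetail dock until it is fully home and the lamp's own catch has clicked up behind it. Work gently, never yanking at a latched pack or ramming it against the stop, and leave the other things on the bench where they are.

Things in the scene. Friction and masses are not known exactly. Their poses are not given: they have to be found in the camera images.
- pack: Dark grey slide-on battery pack, 0.24 to 0.38 kg. Body 78 x 50 x 48 mm with upright sides, over a dovetail foot 9 mm high. Origin: centre of the foot's underside; body spans x -39..39, y -25..25, z 9..57; foot x -37..37, 33 mm wide below, 24 above, its middle cut out behind x = -12 for the catch. +x: the end that leads into a dock; z up. Grip it across y, low down.
- charger: Low black charger screwed to the bench, 144 x 70 mm, 50 mm high at its rear hump (x 42..68 mm); its dock opens along -x. Origin on the bench below point charger_home, same axes. Aluminium dovetail rails, 44 mm over all and 8 mm high, span x -40..39, with flared mouths (47 mm over all) to x -52. Beside the rails the housing's top is 10 mm below the deck.
- charger_home (a point): Where the pack's origin lies, axes alike, when it stands against the charger's stop; 34 mm above the bench, on the deck. The pack starts latched here, 1 mm short. Once the catch is down a sprung plunger (6 N at home, 3 N after its 12 mm stroke) pops it 10 to 20 mm along -x; draw it on along -x: it is clear of the rails from x = -95 mm.
- charger_pad (a point): Centre of the top of the charger catch's ribbed press pad, 22 mm (x) by 26 mm (y), at x -61, z -1 mm from charger_home, its edge 11 mm behind a home pack; moves with the catch. Press straight down; the floor round it is 9 mm lower.
- charger_catch (a joint): Charger catch, metres pressed down: 0 up (latched), 0.0075 fully down. With its spring (1 to 2 N) and the friction of the loaded nose the pad takes about 3 to 6 N. The pack is freed at about 0.0065.
- lamp: Cordless LED bench lamp bolted to the bench: grey foot 192 x 88 mm with the dock on its near half, open along -x; behind it a black block 62 mm high (from x = 53 mm) and the lamp head, 124 mm wide, up to 0.20 m high (from x = 80 mm). Origin on the bench below point lamp_home, same axes. Rails, mouth, catch, plunger, stop and floor beside the rails are as on the charger.
- lamp_home (a point): Where the pack's origin lies, axes alike, when fully home, if the dock plate stands mid-slot: the plate is screwed down through slotted holes, so the whole dock (mouth, catch, stop) may lie up to 6 mm fore or aft along x; it is firm. 38 mm above the bench, on the deck. Enter along +x from x = -105 mm. In the rails the foot has 1.2 mm side play, 2 mm upward.
- lamp_catch (a joint): Lamp catch, metres pressed down: 0 up; 0.005 to 0.0065 while the pack's foot rides over its nose (2 to 4 N to push, over the last 65 mm); it springs back to 0 behind the foot when the pack is less than 1 mm from the stop, and then holds it.
- lamp_plunger (a joint): Lamp plunger, metres pushed in by the leading end of the foot: 0 out, 0.012 flush with the stop (pack fully home). It pushes back with 3 N at first, 6 N at the stop.
- tape_measure: Bystander: pocket tape measure, 36 x 80 x 64 mm, standing left of the lamp. Origin under its centre.
- driver: Bystander: stubby screwdriver, 170 mm long, lying at the left. Origin under its centre.
- wax_tin: Bystander: round wax tin, 94 mm across, 30 mm high, right of and behind the charger. Origin under its centre.

How it is judged:
By the outcome, as a careful person would: the job done as asked, in the order asked, and still so for the second after the job is handed in, with the robot touching nothing.
It also fails if it takes over 59 s, if anything falls off the work surface, if the arm or the gripper's body presses on something with over 40 N, if the wrist force passes 120 N, or if a joint passes its speed limit or range.

## Working session

There is one attempt and no reset: what is moved stays moved. The work goes in short steps, Python scripts to look and compute and a shell command to move; the robot and the scene stay as the last step left them, time stands still between calls to the robot, and variables do not carry over. Pictures are saved under pics/ and viewed, at most 10 in all, crops included, and the job is handed in when it is done.

```bash
mkdir -p pics; ls
python3 - <<'E'
from rig import state, imaging, robot
import cv2,numpy as np
s=state()
print(s)
for n in("scene","top"):
    d=imaging.get_image(n); np.savez(n+"0.npz",**d)
    cv2.imwrite(f"pics/{n}0.png",d["color"][...,::-1]); print(d["camera_matrix"],d["cam_to_world"])
E
```

```text
pics
{'clock': 0.0, 'joint_pos': array([ 1.11939221,  0.43521571,  0.02496745,  1.57411622, -0.01159316,
        1.13399778, -0.07510243]), 'joint_velocities': array([-0.0005616 , -0.00078276, -0.00050765,  0.00162982,  0.00086636,
       -0.00170411,  0.00109083]), 'effort': array([ 1.01570124e-03, -6.67853594e+01,  9.84716155e-01, -3.14464509e+01,
       -6.05958723e-02,  4.28342598e-02,  1.69063956e-04]), 'position': array([ 0.21337612, -0.58689198,  0.22594204]), 'orientation': array([ 9.84835756e-01,  1.73487463e-01, -2.10427614e-04, -7.67779635e-04]), 'contact_force': array([-0.24647621,  0.58358871,  0.19967234]), 'torque': array([ 0.00197585, -0.00278918,  0.04538378]), 'gripper_force': 0.0, 'width': 0.9991101514392421}
[[511.80726377   0.         313.56445751]
 [  0.         511.80726377 225.00430028]
 [  0.           0.           1.        ]] [[-0.52546336 -0.43392246  0.73184668 -0.55112387]
 [-0.85072484  0.2805684  -0.44446441  0.7260761 ]
 [-0.01246996 -0.85614991 -0.51657703  0.75678704]
 [ 0.          0.          0.          1.        ]]
[[446.10824358   0.         319.61961159]
 [  0.         446.10824358 233.50291913]
 [  0.           0.           1.        ]] [[-0.01037583 -0.98219714  0.18756632  0.21657315]
 [-0.99991572  0.00872744 -0.009612    0.1316566 ]
 [ 0.0078039  -0.18765025 -0.98220491  1.1707528 ]
 [ 0.          0.          0.          1.        ]]
```

View pics/scene0.png

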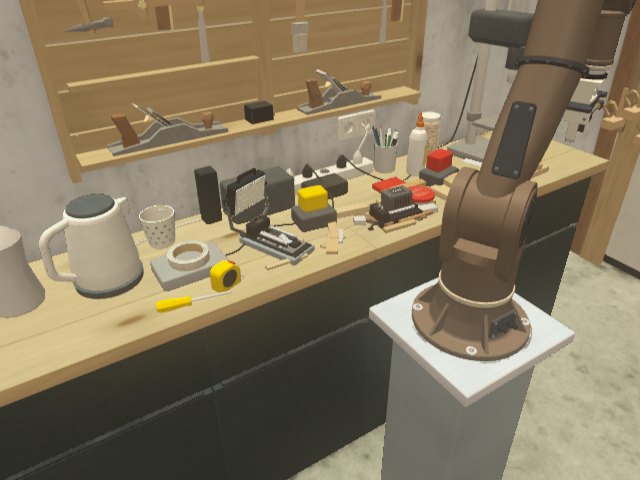

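View pics/top0.png

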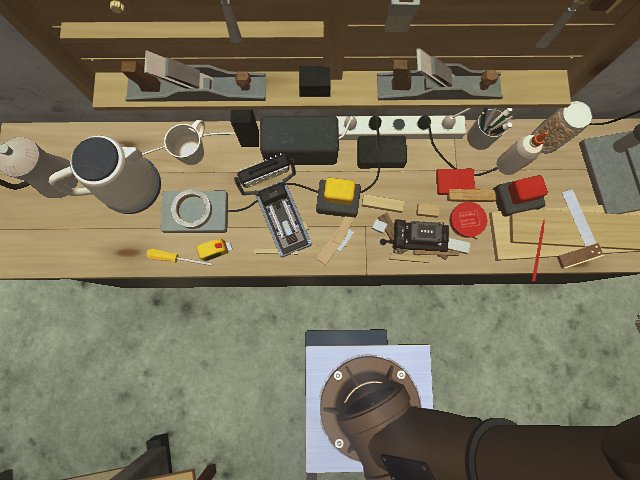

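The top view shows the black charger with the pack at about (422,235). The lamp dock runs from (270,190) to (293,250), with the lamp head at (265,175). The wax tin is at (468,219), the tape at (213,248) and the driver at (180,258). I'll enlarge the charger and the dock.

```bash
cat > h.py <<'E'
import numpy as np, cv2
def load(n): return dict(np.load(n))
def pts(d):
    K,T,z=d["camera_matrix"],d["cam_to_world"],d["z_map"]
    v,u=np.mgrid[:480,:640]
    P=np.stack([(u-K[0,2])/K[0,0]*z,(v-K[1,2])/K[1,1]*z,z],-1)
    P=P@T[:3,:3].T+T[:3,3]; P[z==0]=np.nan
    return P
def proj(d,p):
    K,T=d["camera_matrix"],d["cam_to_world"]
    c=(np.asarray(p)-T[:3,3])@T[:3,:3]; return (c@K.T)[...,:2]/c[...,2:]
def ray(d,uv,h):
    K,T=d["camera_matrix"],d["cam_to_world"]
    r=np.array([(uv[0]-K[0,2])/K[0,0],(uv[1]-K[1,2])/K[1,1],1])@T[:3,:3].T
    return T[:3,3]+r*(h-T[2,3])/r[2]
E
python3 - <<'E'
from h import *
d=load("top0.npz"); c=d["color"][...,::-1]
a=cv2.resize(c[205:265,370:470],None,fx=8,fy=8,interpolation=2)[:, :]
b=cv2.resize(c[145:265,225:325],None,fx=5,fy=5,interpolation=2)
cv2.imwrite("pics/a.png",a); cv2.imwrite("pics/b.png",b)
P=pts(d)
# heights around charger
print((P[210:262:3,380:462:4,2]*1000).round().astype(int))
E
```

```text
[[                  -3                    0                    8
                    15                   19                   22
                    -3                   -1                    4
                     6                   21                   20
                    24                   21                   28
                    -1                   -2                   -4
                     1                   32                   28]
 [                   1                    2                    3
                     2                    0                    3
                    -5                   -3                    3
                     9                   21                   21
                    22                   20                   25
                    -4                   -1                   -3
                    31                   30                   28]
 [                  17                   22                   19
                    -3                    1                   -2
                     2                   -1               
[... 6468 characters left out ...]
        19                   -5                   -1
                     1                   18                    2
                     3                   -3                   -1]
 [                   0                    1                    3
                     2                    0                   -2
                    -2                   -2                   11
                    14                   15                   15
                    16                    2                   -4
                    -1                   -2                    0
                    -5                    0                    1]]<stdin>:8: RuntimeWarning: invalid value encountered in cast
```

View pics/a.png

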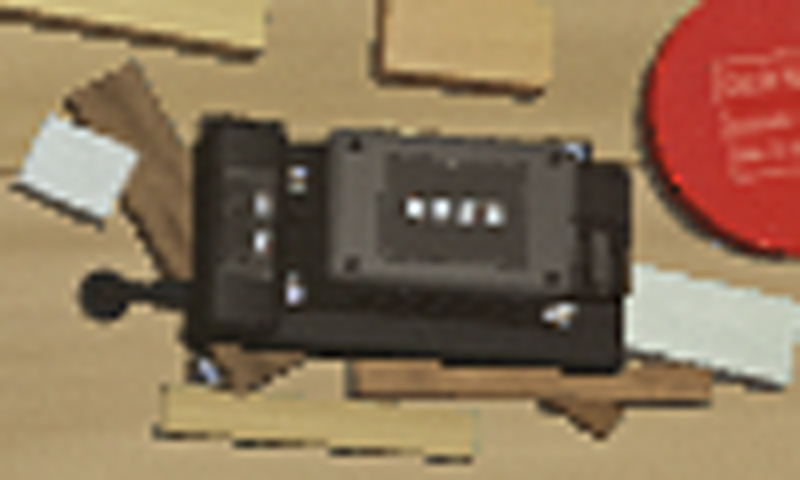

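View pics/b.png

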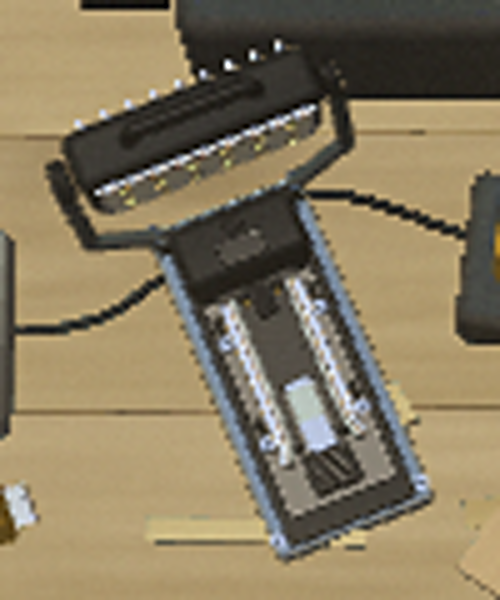

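The enlargements show three things:
- **Charger:** the hump is on the image left and the pad end on the right at about (445,235) in the full picture, so its +x is roughly world +y.
- **Pack:** the top spans about (411,221) to (443,240).
- **Lamp:** the rails run from (272,206) to (297,235) with the mouth at the lower right. The foot's near corners are about (282,256) and (311,243).

Run:
```python
from h import *
for n in("top","scene"):
    d=load(n+"0.npz"); P=pts(d); X,Y,Z=np.moveaxis(P,-1,0)
    if n=="top":
        t=load("top0.npz")
    # pack top
    c0=ray(t,(427,231),.091)
    m=(abs(X-c0[0])<.06)&(abs(Y-c0[1])<.06)&(abs(Z-.091)<.009)
    m=cv2.morphologyEx(m.astype(np.uint8),cv2.MORPH_OPEN,np.ones((3,3)))
    uv=np.argwhere(m)[:,::-1]
    w=np.array([ray(d,q,.091)[:2] for q in uv])
    r=cv2.minAreaRect((w*1000).astype(np.float32)); print(n,"pack",len(w),r,w.mean(0), 'Zmed',np.median(Z[m>0]))
    # lamp block top z=.062
    c1=ray(t,(225+245/5,145+235/5),.062)
    for nm,h,c,R in(("block",.062,c1,.07),):
        m=(abs(X-c[0])<R)&(abs(Y-c[1])<R)&(abs(Z-h)<.007)
        m=cv2.morphologyEx(m.astype(np.uint8),cv2.MORPH_OPEN,np.ones((2,2)))
        w=np.array([ray(d,q,h)[:2] for q in np.argwhere(m)[:,::-1]])
        print(n,nm,len(w),cv2.minAreaRect((w*1000).astype(np.float32)),w.mean(0))
    # lamp rails: bright pixels
    c2=ray(t,(284,220),.046)
    g=d["color"].min(-1)
    m=(np.hypot(X-c2[0],Y-c2[1])<.07)&(abs(Z-.044)<.007)
    print(n,'rail h pts',m.sum())
    z=np.argwhere(m&(g>150))[:,::-1]
    print([tuple((ray(d,q,.046)[:2]*1000).round().astype(int).tolist()) for q in z][:90])
    p=[ray(d,q,.0)[:2].round(3) for q in [(0,0)]]
# foot corners (rim)
for q in [(285,555),(430,492),(300,190),(165,250)]:
    u=(225+q[0]/5-.4,145+q[1]/5-.4); 
    print(pts(t)[int(u[1])-1:int(u[1])+2,int(u[0])-1:int(u[0])+2,2].round(3).ravel(), ray(t,u,.03).round(4))
d=load("scene0.npz")
c=proj(d,ray(t,(427,231),.06)); print(c, proj(d,ray(t,(284,220),.04)))
b=cv2.resize(d["color"][155:275,215:325,::-1],None,fx=5,fy=5,interpolation=2); cv2.imwrite("pics/c.png",b)
```

```text
top pack 623 ((425.59674072265625, -140.50039672851562), (77.28800201416016, 49.927120208740234), 85.8401107788086) [ 0.42565104 -0.1406572 ] Zmed 0.09028138630403149
top block 325 ((543.786376953125, 223.01834106445312), (38.599815368652344, 105.10697174072266), 31.521703720092773) [0.53581303 0.2368363 ]
top rail h pts 531
[(518, 218), (518, 212), (516, 212), (516, 210), (513, 215), (513, 212), (513, 210), (510, 210), (508, 246), (508, 212), (508, 210), (507, 207), (505, 249), (505, 246), (505, 212), (505, 207), (503, 251), (502, 249), (502, 246), (502, 210), (502, 207), (500, 249), (500, 243), (499, 210), (499, 205), (497, 249), (497, 246), (497, 243), (497, 205), (497, 202), (494, 246), (494, 241), (494, 207), (494, 205), (494, 202), (492, 246), (492, 243), (492, 241), (491, 207), (491, 202), (489, 246), (489, 243), (489, 241), (489, 205), (489, 202), (489, 199), (486, 243), (486, 241), (486, 238), (486, 205), (486, 199), (484, 243), (484, 241), (484, 238), (483, 199), (483, 197), (481, 241), (481, 236), (481, 202), (481, 199), (481, 197), (478, 241), (478, 238), (478, 235), (478
[... 1399 characters left out ...]
, 188), (442, 186), (475, 245), (473, 243), (472, 241), (470, 239), (469, 237), (467, 234), (466, 232), (465, 230), (463, 228), (458, 219), (456, 217), (455, 215), (453, 213), (452, 210), (451, 208), (449, 206), (435, 184), (434, 182), (466, 241), (465, 239), (463, 237), (462, 234), (460, 232), (459, 230), (458, 228)]
[0.022 0.021 0.024 0.02  0.022 0.022 0.009 0.018 0.017] [0.3773 0.2191 0.03  ]
[ 0.018  0.017 -0.003  0.017  0.02   0.002  0.018  0.018 -0.001] [0.4096 0.1441 0.03  ]
[0.044 0.041 0.041 0.037 0.041 0.018 0.041 0.038 0.033] [0.5731 0.2122 0.03  ]
[0.037 0.038 0.022 0.039 0.034 0.022 0.029 0.028 0.021] [0.5406 0.2834 0.03  ]
[396.74119093 198.2681118 ] [279.21221195 235.2659945 ]
```

View pics/c.png

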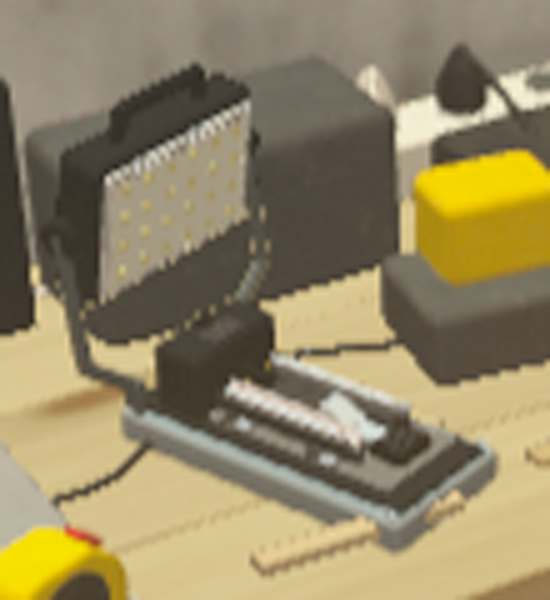

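The scene view shows the lamp dock from its left. The rails run from about (262,231) to (296,240) in the full frame, the catch pad is near (300,243), and nothing obstructs the mouth. I'll start moving: turn towards the charger's axis (yaw about 85.8°) and close the gripper.

```bash
cat >> h.py <<'E'
from scipy.spatial.transform import Rotation as R
def go(p,yaw,tilt=0):
    """print remaining move (tool axes, cm / deg) to TCP p with tool x at yaw (deg), tilt about tool y"""
    from rig import state
    s=state(); A=R.from_quat(s["orientation"])
    y=np.radians(yaw); c,n=np.cos(y),np.sin(y)
    B=R.from_matrix(np.array([[c,n,0],[n,-c,0],[0,0,-1.]]))*R.from_euler("y",tilt,degrees=True)
    print("t",round(s["clock"],2),"pos",s["position"].round(4),"F",s["contact_force"].round(1),"w",round(s["width"],3))
    print("shift now(cm)",(A.inv().apply(p-s["position"])*100).round(2),"shift after turn",(B.inv().apply(p-s["position"])*100).round(2),"rot",(A.inv()*B).as_rotvec(degrees=True).round(2))
E
python3 -m inch '{"claw":[0,0,0,0,0],"delta_pos":[[0,0,0],[0,0,0],[0,0,0],[0,0,0],[0,0,0]],"rot":[[0,0,-10],[0,0,-10],[0,0,-10],[0,0,-10],[0,0,-10]]}' 20
python3 -m inch '{"claw":[0,0],"delta_pos":[[0,0,0],[0,0,0]],"rot":[[0,0,-8],[0,0,-8]]}'
python3 - <<'E'
from h import *
H=np.array([.4257,-.1395]);a=np.array([.073,.9973])
go(np.r_[H-.070*a,.12],85.8,10)
E
```

```text
clock: 0.72
position: [0.2134, -0.5871, 0.2262]
orientation: [0.818, 0.576, 0.0, -0.0]
contact_force: [0.1, 0.6, 0.3]
width: 0.504
gripper_force: 0.0
clock: 0.98
position: [0.2134, -0.5871, 0.2262]
orientation: [0.73, 0.684, 0.0, -0.0]
contact_force: [-0.1, 0.1, -0.4]
width: 0.29
gripper_force: 0.0
t 0.97 pos [ 0.2134 -0.5871  0.2262] F [-0.1  0.1 -0.4] w 0.29
shift now(cm) [39.05 18.21 10.65] shift after turn [36.76 17.9  17.27] rot [-0.07  9.95  0.44]
```

```bash
python3 -m inch '{"claw":[0,0,0,0,0],"delta_pos":[[4,1.9,0],[4,1.9,0],[4,1.9,0],[4,1.9,0],[4,1.9,0]],"rot":[[0,0,0],[0,0,0],[0,0,0],[0,0,0],[0,0,0]]}'
python3 -m inch '{"claw":[0,0,0,0,0],"delta_pos":[[4,1.8,0],[4,1.8,0],[4,1.8,0],[4,1.8,0],[3,1.4,0]],"rot":[[0,0,0],[0,0,0],[0,0,0],[0,0,0],[0,0,0]]}'
python3 -m inch '{"claw":[0,0,0],"delta_pos":[[0,0,4],[0,0,3],[0,0,0]],"rot":[[0,0,0],[0,5,0],[0,5,0]]}'
python3 - <<'E'
from h import *
H=np.array([.4257,-.1395]);a=np.array([.073,.9973])
go(np.r_[H-.070*a,.045],85.8,10)
E
```

```text
clock: 1.6
position: [0.3227, -0.3931, 0.2265]
orientation: [0.731, 0.682, -0.0, -0.0]
contact_force: [1.8, -0.0, 0.3]
width: 0.006
gripper_force: 0.0
clock: 2.22
position: [0.422, -0.2091, 0.2266]
orientation: [0.731, 0.682, 0.0, -0.0]
contact_force: [0.4, -0.1, -0.4]
width: 0.009
gripper_force: 0.0
clock: 2.6
position: [0.4201, -0.2097, 0.1547]
orientation: [0.728, 0.68, 0.064, -0.062]
contact_force: [-1.3, -0.9, -0.1]
width: 0.003
gripper_force: 0.0
t 2.6 pos [ 0.4201 -0.2097  0.1547] F [-1.3 -0.9 -0.1] w 0.003
shift now(cm) [-1.91  0.08 10.8 ] shift after turn [-1.86  0.05 10.81] rot [-0.24 -0.26  0.23]
```

Down to z 0.045, then a check that the fingers are over the pad's outer half.

```bash
python3 -m inch '{"claw":[0,0,0,0,0],"delta_pos":[[-1,0,3],[-0.9,0,3],[0,0,3],[0,0,1.3],[0,0,0.5]],"rot":[[0,0,0],[0,0,0],[0,0,0],[0,0,0],[0,0,0]]}'
python3 - <<'E'
from h import *
from rig import imaging
H=np.array([.4257,-.1395]);a=np.array([.073,.9973])
go(np.r_[H-.070*a,.034],85.8,10)
ims=[]
for n in("top","scene"):
    d=imaging.get_image(n); np.savez(n+"1.npz",**d)
    u=proj(d,np.r_[H-.05*a,.04]).astype(int)
    ims.append(cv2.resize(d["color"][u[1]-35:u[1]+35,u[0]-40:u[0]+40,::-1],None,fx=5,fy=5,interpolation=2))
cv2.imwrite("pics/d.png",np.hstack(ims))
E
```

```text
clock: 3.22
position: [0.4214, -0.2107, 0.0467]
orientation: [0.729, 0.679, 0.064, -0.06]
contact_force: [-0.4, -0.1, 0.5]
width: 0.002
gripper_force: 0.0
t 3.23 pos [ 0.4214 -0.2107  0.0467] F [-0.4 -0.1  0.5] w 0.002
shift now(cm) [-0.09 -0.09  1.28] shift after turn [-0.09 -0.09  1.28] rot [-0.07 -0.03  0.19]
```

View pics/d.png

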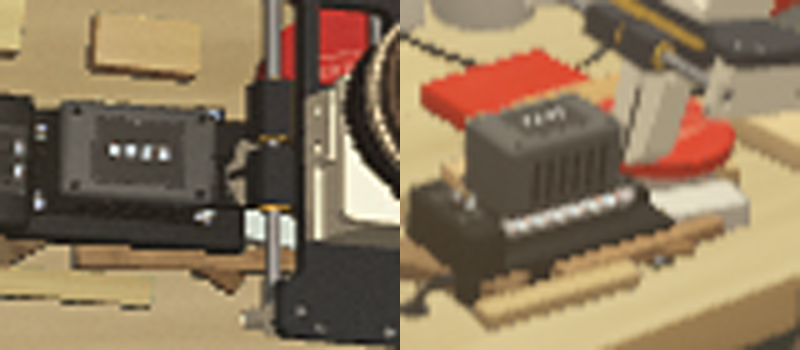

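The left half shows the closed fingers at about (268,160), just beyond the pad's inner edge and clear of the pack end at (225,150). The right half agrees. I'll press straight down in small steps.

```bash
python3 -m inch '{"claw":[0,0,0,0],"delta_pos":[[0,0,0.6],[-0.1,-0.1,0.6],[-0.03,0,0.2],[-0.03,0,0.2]],"rot":[[0,0,0],[0,0,0],[0,0,0],[0,0,0]]}'
python3 -m inch '{"claw":[0,0],"delta_pos":[[-0.03,0,0.2],[-0.03,0,0.2]],"rot":[[0,0,0],[0,0,0]]}'
```

```text
clock: 3.82
position: [0.4206, -0.2099, 0.0311]
orientation: [0.729, 0.679, 0.064, -0.059]
contact_force: [-0.3, -0.9, 2.5]
width: 0.002
gripper_force: 1.3
clock: 4.08
position: [0.4206, -0.2098, 0.0269]
orientation: [0.729, 0.679, 0.064, -0.059]
contact_force: [-0.7, -0.1, 1.7]
width: 0.0
gripper_force: 1.0
```

```bash
python3 -m inch '{"claw":[0,0,0],"delta_pos":[[-0.01,0,0.07],[-0.01,0,0.06],[0,0,0]],"rot":[[0,0,0],[0,0,0],[0,0,0]]}'
cat > packtop.py <<'E'
from h import *
from rig import imaging
def pack(h=.091,c0=(.4257,-.15),Rr=.09):
    d=imaging.get_image("top"); P=pts(d); X,Y,Z=np.moveaxis(P,-1,0)
    m=(np.hypot(X-c0[0],Y-c0[1])<Rr)&(abs(Z-h)<.009)&(d["color"].max(-1)<140)
    m=cv2.morphologyEx(m.astype(np.uint8),cv2.MORPH_OPEN,np.ones((3,3)))
    w=np.array([ray(d,q,h)[:2] for q in np.argwhere(m)[:,::-1]])
    r=cv2.minAreaRect((w*1000).astype(np.float32)); print(len(w),r); return d
E
python3 -c "
from packtop import *; pack()"
```

```text
clock: 4.45
position: [0.4207, -0.2097, 0.0259]
orientation: [0.729, 0.679, 0.064, -0.059]
contact_force: [-2.1, -1.7, 4.9]
width: 0.004
gripper_force: 2.9
567 ((425.1962890625, -150.3824005126953), (72.38732147216797, 50.25492477416992), 85.85047149658203)
```

The pack has popped about 12 mm. I'll retract along the tool, level it and open.

```bash
python3 -m inch '{"claw":[0,0,0,0,0],"delta_pos":[[0,0,-1],[0,0,-3],[0,0,-4],[0,0,-4],[0,0,0]],"rot":[[0,0,0],[0,0,0],[0,0,0],[0,-5,0],[0,-5,0]]}'
python3 -m inch '{"claw":[1,1,1,1],"delta_pos":[[-2,0,0],[-2,0,0],[0,0,0],[0,0,0]],"rot":[[0,0,0],[0,0,0],[0,0,0],[0,0,0]]}'
python3 - <<'E'
from packtop import *
d=pack()
np.savez("top2.npz",**d)
go(np.array([.425,-.153,.15]),85.8)
E
```

```text
clock: 5.12
position: [0.4209, -0.232, 0.1472]
orientation: [0.732, 0.681, 0.0, 0.004]
contact_force: [-0.4, -0.3, -0.3]
width: 0.001
gripper_force: 0.0
clock: 5.62
position: [0.4163, -0.2695, 0.144]
orientation: [0.731, 0.682, 0.0, -0.0]
contact_force: [-0.2, -0.0, -1.1]
width: 0.39
gripper_force: 0.0
601 ((425.07183837890625, -152.8175048828125), (77.42584228515625, 49.906551361083984), 85.60820770263672)
t 5.67 pos [ 0.4164 -0.2693  0.1439] F [-0.7  0.  -0.1] w 0.433
shift now(cm) [11.66  0.06 -0.6 ] shift after turn [ 1.166e+01  1.000e-02 -6.100e-01] rot [-0.01 -0.03  0.23]
```

```bash
python3 -m inch '{"claw":[1,1,1,1],"delta_pos":[[4,0,0],[4,0,0],[2.86,0.03,0],[0,0,0]],"rot":[[0,0,0],[0,0,0],[0,0,0],[0,0,0]]}'
python3 - <<'E'
from packtop import *
from rig import state
go(np.array([.4244,-.1608,.034]),85.7)
E
```

```text
clock: 6.18
position: [0.4244, -0.159, 0.1441]
orientation: [0.73, 0.684, 0.0, -0.0]
contact_force: [-0.8, -0.8, -0.1]
width: 0.872
gripper_force: 0.0
t 6.17 pos [ 0.4244 -0.159   0.1441] F [-0.8 -0.8 -0.1] w 0.872
shift now(cm) [-1.900e-01  1.000e-02  1.101e+01] shift after turn [-1.800e-01  1.000e-02  1.101e+01] rot [ 0.01 -0.04  0.57]
```

```bash
python3 -m inch '{"claw":[1,1,1,1,1],"delta_pos":[[-0.18,0,2],[0,0,3],[0,0,3],[0,0,2],[0,0,1]],"rot":[[0,0,0.5],[0,0,0],[0,0,0],[0,0,0],[0,0,0]]}'
python3 -m inch '{"claw":[0.5,0.4,0.4,0.4,0.4],"delta_pos":[[0,0,0],[0,0,0],[0,0,0],[0,0,0],[0,0,0]],"rot":[[0,0,0],[0,0,0],[0,0,0],[0,0,0],[0,0,0]]}' 25
```

```text
clock: 6.8
position: [0.4235, -0.1641, 0.0329]
orientation: [0.735, 0.679, -0.0, -0.001]
contact_force: [0.5, -0.3, 0.5]
width: 1.002
gripper_force: 0.0
clock: 7.42
position: [0.4245, -0.1639, 0.0342]
orientation: [0.734, 0.679, 0.0, 0.0]
contact_force: [0.5, 0.4, 3.1]
width: 0.541
gripper_force: 25.0
```

```bash
python3 -m inch '{"claw":[0.4,0.4,0.4,0.4],"delta_pos":[[-0.5,0,0],[-1,0,0],[-1,0,0],[-0.5,0,0]],"rot":[[0,0,0],[0,0,0],[0,0,0],[0,0,0]]}'
python3 - <<'E'
from h import *
t=load("top0.npz"); hsv=cv2.cvtColor(t["color"],cv2.COLOR_RGB2HSV)
m=cv2.inRange(hsv[195:245,445:495],(170,120,80),(180,255,255))|cv2.inRange(hsv[195:245,445:495],(0,150,80),(8,255,255))
c=max(cv2.findContours(m,0,1)[0],key=cv2.contourArea); (u,v),r=cv2.minEnclosingCircle(c)
print(u+445,v+195,r,ray(t,(u+445,v+195),.03))
P=pts(t)
go(np.array([.4244,-.1608,.034]),85.7)
for n in("top",):
    pass
E
python3 -c "
from packtop import *; d=pack(.091,(.425,-.185))"
```

```text
clock: 7.92
position: [0.422, -0.1947, 0.0341]
orientation: [0.735, 0.678, 0.0, 0.0]
contact_force: [0.5, 3.0, 5.8]
width: 0.544
gripper_force: 25.0
468.71276664733887 218.51063919067383 18.36700439453125 [ 0.47103532 -0.27163166  0.03      ]
t 7.92 pos [ 0.422  -0.1947  0.0341] F [0.5 3.  5.8] w 0.544
shift now(cm) [ 3.4  -0.03  0.01] shift after turn [ 3.4  -0.01  0.01] rot [ 0.04  0.01 -0.27]
182 ((422.93572998046875, -155.29307556152344), (22.282123565673828, 48.73588562011719), 86.59707641601562)
```

```bash
python3 -m inch '{"claw":[0.4,0.4,0.4,0.4,0.4],"delta_pos":[[-0.5,0,-0.1],[-1,0,0],[-1,0,0],[-1,0,0],[-1,0,0]],"rot":[[0,0,0],[0,0,0],[0,0,0],[0,0,0],[0,0,0]]}'
python3 -m inch '{"claw":[0.4,0.4,0.4],"delta_pos":[[-1,0,0],[-0.3,0,0],[0,0,0]],"rot":[[0,0,0],[0,0,0],[0,0,0]]}'
```

```text
clock: 8.6
position: [0.417, -0.2394, 0.0345]
orientation: [0.735, 0.679, -0.001, -0.001]
contact_force: [0.8, 0.5, -2.1]
width: 0.543
gripper_force: 25.0
clock: 8.98
position: [0.417, -0.2516, 0.0348]
orientation: [0.735, 0.679, -0.0, -0.0]
contact_force: [0.4, 0.7, -2.4]
width: 0.542
gripper_force: 25.0
```

Lift clear. Then I'll measure the lamp dock from the first, unobstructed pictures.

```bash
python3 -m inch '{"claw":[0.4,0.4,0.4,0.4],"delta_pos":[[0,0,-1.5],[0,0,-4],[0,0,-4],[0,0,-2]],"rot":[[0,0,0],[0,0,0],[0,0,0],[0,0,0]]}'
python3 - <<'E'
from h import *
for n in("top","scene"):
    d=load(n+"0.npz"); P=pts(d); X,Y,Z=np.moveaxis(P,-1,0)
    c=np.array([.475,.215]); g=d["color"].min(-1).astype(float)
    m=(np.hypot(X-c[0],Y-c[1])<.085)&(Z>.02)&(Z<.056)
    uv=np.argwhere(m)[:,::-1]; w=np.array([ray(d,q,.046)[:2] for q in uv]); I=g[m]
    b=I>130
    best=None
    for yaw in np.arange(14,30,.5):
        y=np.radians(yaw); v=(w-c)@[-np.sin(y),np.cos(y)]
        h=np.histogram(v,np.arange(-.05,.05,.001),weights=I)[0]/(1+np.histogram(v,np.arange(-.05,.05,.001))[0])
        s=h.var()
        if best is None or s>best[0]: best=(s,yaw)
    yaw=best[1]; y=np.radians(yaw); v=(w-c)@[-np.sin(y),np.cos(y)]; u=(w-c)@[np.cos(y),np.sin(y)]
    print(n,yaw)
    k=(abs(u)<.02)
    for lo in np.arange(-.05,.05,.002):
        q=k&(v>=lo)&(v<lo+.002)
        if q.any(): print(round(lo*1000),int(I[q].mean()),(Z[m][q].mean()*1000).round(0),end=" | ")
    print()
    # bright rail pixels, longitudinal extents & side fits
    for sgn in(1,-1):
        q=b&(abs(abs(v)-.02)<.008)&(np.sign(v)==sgn)&(Z[m]>.038)
        print("rail",sgn,q.sum(),"u range",u[q].min().round(4),u[q].max().round(4),"v mean",v[q].mean().round(4),"fit deg",np.degrees(np.polyfit(u[q],v[q],1)[0]).round(2))
E
```

```text
clock: 9.48
position: [0.4182, -0.2512, 0.153]
orientation: [0.734, 0.679, 0.001, 0.002]
contact_force: [-0.8, 0.4, -2.0]
width: 0.546
gripper_force: 25.0
top 22.0
-42 112 21.0 | -40 128 23.0 | -38 125 21.0 | -36 106 22.0 | -34 53 22.0 | -32 47 23.0 | -30 54 24.0 | -28 113 28.0 | -26 118 28.0 | -24 118 28.0 | -22 146 32.0 | -20 204 44.0 | -18 170 43.0 | -16 155 45.0 | -14 147 42.0 | -12 63 38.0 | -10 66 39.0 | -8 81 35.0 | -6 95 38.0 | -4 96 39.0 | -2 108 39.0 | 0 98 38.0 | 2 96 37.0 | 4 101 39.0 | 6 108 39.0 | 8 75 36.0 | 10 68 36.0 | 12 73 39.0 | 14 116 40.0 | 16 180 45.0 | 18 159 44.0 | 20 206 43.0 | 22 161 38.0 | 24 110 28.0 | 26 112 28.0 | 28 119 27.0 | 30 75 28.0 | 32 47 23.0 | 34 56 23.0 | 36 78 22.0 | 38 131 22.0 | 40 129 21.0 | 42 125 20.0 | 
rail 1 100 u range -0.0473 0.0421 v mean 0.0195 fit deg -0.19
rail -1 92 u range -0.0465 0.0416 v mean -0.0166 fit deg 0.68
scene 17.0
-18 190 42.0 | -16 198 41.0 | -14 186 43.0 | -12 148 43.0 | -10 116 40.0 | -8 116 38.0 | -6 113 36.0 | -4 103 38.0 | -2 93 38.0 | 0 100 37.0 | 2 110 38.0 | 4 110 38.0 | 6 102 38.0 | 8 96 37.0 | 10 78 36.0 | 12 108 37.0 | 14 150 36.0 | 16 168 38.0 | 18 182 42.0 | 20 199 45.0 | 22 206 42.0 | 24 200 42.0 | 26 174 42.0 | 28 134 40.0 | 30 104 39.0 | 32 88 38.0 | 34 58 36.0 | 36 51 35.0 | 38 56 32.0 | 40 71 30.0 | 42 99 30.0 | 44 116 27.0 | 46 128 26.0 | 48 113 27.0 | 
rail 1 80 u range -0.0557 0.0384 v mean 0.0214 fit deg 3.14
rail -1 26 u range -0.0493 0.0285 v mean -0.015 fit deg 4.0
```

Dock fit from the top view: yaw about 22.2° and home at about (0.478, 0.218). The scene view agrees. I'll turn the held pack to that yaw.

```bash
python3 -m inch '{"claw":[0.4,0.4,0.4,0.4,0.4],"delta_pos":[[0,0,0],[0,0,0],[0,0,0],[0,0,0],[0,0,0]],"rot":[[0,0,10],[0,0,10],[0,0,10],[0,0,10],[0,0,10]]}'
python3 -m inch '{"claw":[0.4,0.4],"delta_pos":[[0,0,0],[0,0,0]],"rot":[[0,0,7],[0,0,6.3]]}'
python3 - <<'E'
from h import *
y=np.radians(22.2);a=np.array([np.cos(y),np.sin(y)])
go(np.r_[np.array([.4782,.2177])-.141*a,.15],22.2)
E
```

```text
clock: 10.1
position: [0.4173, -0.2508, 0.1509]
orientation: [0.953, 0.303, 0.0, 0.0]
contact_force: [-0.2, -0.4, -2.2]
width: 0.544
gripper_force: 25.0
clock: 10.35
position: [0.4174, -0.2507, 0.1509]
orientation: [0.982, 0.191, 0.0, -0.0]
contact_force: [0.1, 0.0, -2.0]
width: 0.544
gripper_force: 25.0
t 10.35 pos [ 0.4174 -0.2507  0.1509] F [ 0.1  0.  -2. ] w 0.544
shift now(cm) [  9.11 -41.1    0.09] shift after turn [  9.23 -41.07   0.09] rot [ 0.01 -0.04 -0.17]
```

```bash
python3 -m inch '{"claw":[0.4,0.4,0.4,0.4,0.4],"delta_pos":[[0.5,-2,0],[1,-4.3,0],[1,-4.3,0],[1,-4.3,0],[1,-4.3,0]],"rot":[[0,0,0],[0,0,0],[0,0,0],[0,0,0],[0,0,0]]}'
python3 -m inch '{"claw":[0.4,0.4,0.4,0.4,0.4],"delta_pos":[[1,-4.3,0],[1,-4.3,0],[1,-4.3,0],[1,-4.3,0],[0.5,-3,0]],"rot":[[0,0,0],[0,0,0],[0,0,0],[0,0,0],[0,0,0]]}'
python3 - <<'E'
from h import *
y=np.radians(22.2);a=np.array([np.cos(y),np.sin(y)])
go(np.r_[np.array([.4782,.2177])-.141*a,.045],22.2)
E
```

```text
clock: 10.98
position: [0.3853, -0.0541, 0.1504]
orientation: [0.981, 0.194, 0.0, 0.0]
contact_force: [0.6, 0.6, -1.7]
width: 0.541
gripper_force: 25.0
clock: 11.6
position: [0.3502, 0.15, 0.1505]
orientation: [0.981, 0.195, 0.0, -0.0]
contact_force: [0.1, -0.1, -2.3]
width: 0.539
gripper_force: 25.0
t 11.6 pos [0.3502 0.15   0.1505] F [ 0.1 -0.1 -2.3] w 0.539
shift now(cm) [ 0.31 -1.43 10.55] shift after turn [ 0.31 -1.43 10.55] rot [-0.   -0.05  0.29]
```

```bash
python3 -m inch '{"claw":[0.4,0.4,0.4,0.4,0.4],"delta_pos":[[0.3,-1.4,2],[0,0,3],[0,0,3],[0,0,2.2],[0,0,0.3]],"rot":[[0,0,0.3],[0,0,0],[0,0,0],[0,0,0],[0,0,0]]}'
python3 - <<'E'
from h import *
from rig import imaging
y=np.radians(22.2);a=np.array([np.cos(y),np.sin(y)]); H=np.array([.4782,.2177])
go(np.r_[H-.116*a,.039],22.2)
ims=[]
for n in("top","scene"):
    d=imaging.get_image(n); np.savez(n+"3.npz",**d)
    u=proj(d,np.r_[H-.07*a,.05]).round().astype(int)
    ims.append(cv2.resize(d["color"][u[1]-40:u[1]+40,u[0]-40:u[0]+40,::-1],None,fx=5,fy=5,interpolation=2)); print(u)
cv2.imwrite("pics/e.png",np.hstack(ims))
E
```

```text
clock: 12.22
position: [0.3476, 0.1617, 0.0445]
orientation: [0.982, 0.191, -0.001, 0.0]
contact_force: [-0.1, 0.5, -1.6]
width: 0.542
gripper_force: 25.0
t 12.22 pos [0.3476 0.1617 0.0445] F [-0.1  0.5 -1.6] w 0.542
shift now(cm) [ 2.61 -0.26  0.54] shift after turn [ 2.61 -0.26  0.55] rot [ 0.    0.13 -0.13]
[292 240]
[297 239]
```

View pics/e.png

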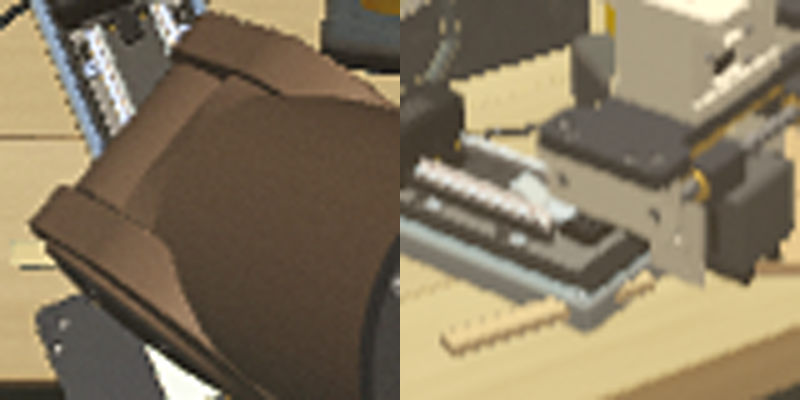

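The picture shows the mouth clear at (540,215). The dark slab near (620,140) and the light plate at (620,210) are unclear, so I'll check them by depth.

Run:
```python
from h import *
d=load("scene3.npz");P=pts(d);y=np.radians(22.2);H=np.array([.4782,.2177,.038])
M=np.array([[np.cos(y),-np.sin(y),0],[np.sin(y),np.cos(y),0],[0,0,1]])
for q in [(560,160),(600,180),(640,200),(690,260),(690,200),(555,120),(620,115),(600,140),(650,170),(670,140),(735,190),(740,250),(640,60),(700,90)]:
    v,u=239-40+q[1]//5,297-40+(q[0]-400)//5
    print(q,((P[v,u]-H)@M*1000).round(0),d["color"][v,u])
```

```text
(560, 160) [-121.   91.  102.] [171 158 131]
(600, 180) [-145.   91.   99.] [171 158 130]
(640, 200) [-169.   94.   99.] [171 159 131]
(690, 260) [-151.   33.   25.] [165 153 126]
(690, 200) [-169.   56.   79.] [137 124  99]
(555, 120) [-111.   81.  115.] [97 91 83]
(620, 115) [-135.   63.  117.] [99 95 87]
(600, 140) [-139.   83.  114.] [102  96  88]
(650, 170) [-175.   93.  116.] [92 86 75]
(670, 140) [-165.   65.  114.] [101  95  88]
(735, 190) [-166.   15.   62.] [121 115 101]
(740, 250) [-170.   17.   30.] [86 78 66]
(640, 60) [-137.   49.  140.] [170 158 130]
(700, 90) [-165.   41.  129.] [166 153 127]
```

The plate is the gripper's body side, 92 mm off the axis as expected, so the scene camera's lateral bias is small. The pack's rear end is at -170 mm, also as planned. I'll correct the 2.6 mm sideways error and come up to the mouth.

```bash
python3 -m inch '{"claw":[0.4,0.4,0.4,0.4],"delta_pos":[[0,-0.26,0.3],[1.3,0,0.24],[1.2,0,0],[0,0,0]],"rot":[[0,0,-0.1],[0,0,0],[0,0,0],[0,0,0]]}'
cat > l.py <<'E'
from h import *
from rig import state
y=np.radians(22.2);a=np.array([np.cos(y),np.sin(y)]); H=np.array([.4782,.2177])
s=state(); r=s["position"][:2]-H; f=s["contact_force"]
n=np.array([-a[1],a[0]])
print("TCP u,v mm",(r@a*1000).round(1),(r@n*1000).round(1),"z",(s["position"][2]*1000).round(1),"Fu,Fv,Fz",(f[:2]@a).round(1),(f[:2]@n).round(1),f[2].round(1),"T",s["torque"].round(2))
E
python3 l.py; python3 -c "
from l import *;go(np.r_[H-.105*a,.039],22.2)"
```

```text
clock: 12.82
position: [0.3731, 0.174, 0.0396]
orientation: [0.982, 0.19, 0.001, -0.0]
contact_force: [-0.5, 0.5, -2.1]
width: 0.543
gripper_force: 25.0
TCP u,v mm -113.8 -0.7 z 39.6 Fu,Fv,Fz -0.3 0.7 -2.1 T [-0.03  0.11 -0.06]
TCP u,v mm -113.8 -0.7 z 39.6 Fu,Fv,Fz -0.3 0.7 -2.1 T [-0.03  0.11 -0.06]
t 12.82 pos [0.3731 0.174  0.0396] F [-0.5  0.5 -2.1] w 0.543
shift now(cm) [ 0.88 -0.08  0.06] shift after turn [ 0.88 -0.07  0.06] rot [-0.03 -0.09 -0.26]
```

```bash
python3 -m inch '{"claw":[0.4,0.4,0.4],"delta_pos":[[0.7,-0.06,0.05],[0.7,0,0],[0,0,0]],"rot":[[0,0,-0.2],[0,0,0],[0,0,0]]}' >/dev/null; python3 l.py
python3 -m inch '{"claw":[0.4,0.4,0.4],"delta_pos":[[0.5,0,0],[0.5,0,0],[0,0,0]],"rot":[[0,0,0],[0,0,0],[0,0,0]]}'>/dev/null; python3 l.py
```

```text
TCP u,v mm -100.9 -0.2 z 39.0 Fu,Fv,Fz 1.1 0.0 -2.6 T [-0.02 -0.01  0.01]
TCP u,v mm -91.1 -0.3 z 39.0 Fu,Fv,Fz -0.4 -1.2 -2.5 T [ 0.    0.04 -0.05]
```

```bash
python3 -m inch '{"claw":[0.4,0.4,0.4],"delta_pos":[[0.5,0,0],[0.5,0,0],[0,0,0]],"rot":[[0,0,0],[0,0,0],[0,0,0]]}'>/dev/null; python3 l.py
python3 -m inch '{"claw":[0.4,0.4,0.4],"delta_pos":[[0.5,0,0],[0.5,0,0],[0,0,0]],"rot":[[0,0,0],[0,0,0],[0,0,0]]}'>/dev/null; python3 l.py
```

```text
TCP u,v mm -81.1 -0.2 z 39.0 Fu,Fv,Fz -0.5 -0.7 -2.0 T [-0.04 -0.01 -0.04]
TCP u,v mm -71.1 -0.3 z 39.0 Fu,Fv,Fz -0.4 -0.8 -2.3 T [-0.07  0.01 -0.  ]
```

```bash
python3 -m inch '{"claw":[0.4,0.4,0.4],"delta_pos":[[0.5,0,0],[0.5,0,0],[0,0,0]],"rot":[[0,0,0],[0,0,0],[0,0,0]]}'>/dev/null; python3 l.py
python3 -m inch '{"claw":[0.4,0.4,0.4],"delta_pos":[[0.5,0,0],[0.5,0,0],[0,0,0]],"rot":[[0,0,0],[0,0,0],[0,0,0]]}'>/dev/null; python3 l.py
```

```text
TCP u,v mm -61.0 -0.4 z 39.0 Fu,Fv,Fz -0.4 -1.0 -1.4 T [-0.14 -0.11 -0.02]
TCP u,v mm -50.7 -0.4 z 39.0 Fu,Fv,Fz 2.0 -0.8 -1.8 T [-0.23 -0.28 -0.07]
```

```bash
python3 -m inch '{"claw":[0.4,0.4,0.4],"delta_pos":[[0.5,0,0],[0.5,0,0],[0,0,0]],"rot":[[0,0,0],[0,0,0],[0,0,0]]}'>/dev/null; python3 l.py
python3 -m inch '{"claw":[0.4,0.4,0.4],"delta_pos":[[0.5,0,0],[0.5,0,0],[0,0,0]],"rot":[[0,0,0],[0,0,0],[0,0,0]]}'>/dev/null; python3 l.py;python3 l.py
python3 -c "
from l import *;go(np.r_[H-.023*a,.039],22.2)"
```

```text
TCP u,v mm -40.9 -0.4 z 39.0 Fu,Fv,Fz 0.7 -1.4 -1.2 T [-0.32 -0.36 -0.06]
TCP u,v mm -30.9 -0.5 z 39.0 Fu,Fv,Fz 0.1 -2.8 -1.7 T [-0.46 -0.45 -0.01]
TCP u,v mm -30.9 -0.5 z 39.0 Fu,Fv,Fz 0.1 -2.8 -1.7 T [-0.46 -0.45 -0.01]
TCP u,v mm -30.9 -0.5 z 39.0 Fu,Fv,Fz 0.1 -2.8 -1.7 T [-0.46 -0.45 -0.01]
t 15.82 pos [0.4498 0.2055 0.039 ] F [ 1.1 -2.5 -1.7] w 0.541
shift now(cm) [ 0.79 -0.05 -0.  ] shift after turn [ 0.79 -0.05 -0.  ] rot [ 0.   -0.04 -0.04]
```

```bash
python3 -m inch '{"claw":[0.4],"delta_pos":[[0,0.04,0]],"rot":[[0,0,0]]}'>/dev/null; python3 l.py
python3 - <<'E'
from h import *
from rig import imaging
y=np.radians(22.2);H=np.array([.4782,.2177,.038])
M=np.array([[np.cos(y),-np.sin(y),0],[np.sin(y),np.cos(y),0],[0,0,1]])
d=imaging.get_image("scene");P=(pts(d)-H)@M*1000; np.savez("scene4.npz",**d)
u=proj(d,H+M@[-.05,0,.02]).round().astype(int)
cv2.imwrite("pics/f.png",cv2.resize(d["color"][u[1]-35:u[1]+35,u[0]-45:u[0]+45,::-1],None,fx=8,fy=8,interpolation=2))
m=(abs(P[...,1])<22)&(P[...,2]>14)&(P[...,2]<50)&(P[...,0]<-30)&(P[...,0]>-100)
print(m.sum(),np.percentile(P[m][:,0],[5,25,50,75,95]))
E
```

```text
TCP u,v mm -31.2 -0.6 z 39.1 Fu,Fv,Fz 0.9 -0.6 -0.9 T [-0.07 -0.19  0.01]
131 [-65.02225551 -63.49593253 -62.45152168 -61.63530659 -59.80201281]
```

View pics/f.png

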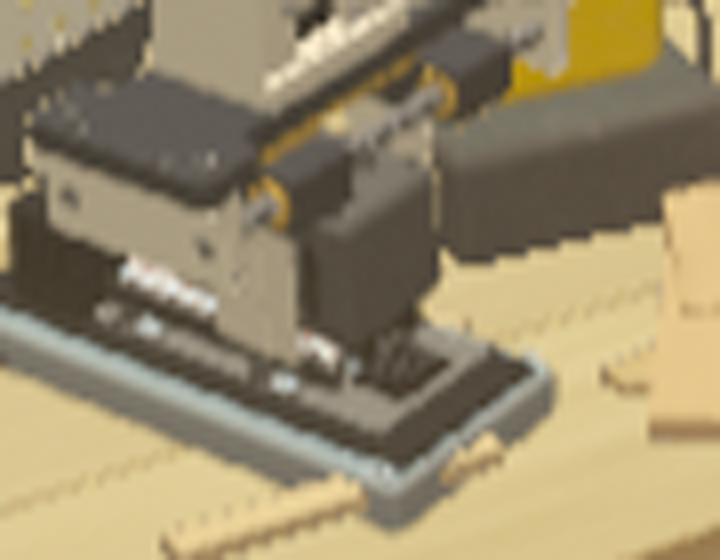

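The pack sits properly in the rails with its rear face at u ≈ -62 mm, about 23 mm to go. The finger at (255,320) stands beside the rail. I'll continue with smaller steps.

```bash
python3 -m inch '{"claw":[0.4,0.4,0.4],"delta_pos":[[0.4,0.01,0],[0.4,0,0],[0,0,0]],"rot":[[0,0,0],[0,0,0],[0,0,0]]}' 35 >/dev/null; python3 l.py
python3 -m inch '{"claw":[0.4,0.4,0.4],"delta_pos":[[0.2,0.01,0],[0.2,0,0],[0,0,0]],"rot":[[0,0,0],[0,0,0],[0,0,0]]}'>/dev/null; python3 l.py
python3 -m inch '{"claw":[0.4,0.4,0.4],"delta_pos":[[0.2,0.01,0],[0.2,0,0],[0,0,0]],"rot":[[0,0,0],[0,0,0],[0,0,0]]}'>/dev/null; python3 l.py
```

```text
TCP u,v mm -23.0 -0.6 z 39.0 Fu,Fv,Fz 0.5 -0.5 -0.3 T [ 0.02 -0.12 -0.  ]
TCP u,v mm -19.8 -0.9 z 38.9 Fu,Fv,Fz -1.6 0.3 -0.2 T [-0.08  0.3   0.04]
TCP u,v mm -16.1 -1.0 z 38.7 Fu,Fv,Fz -4.2 0.8 -0.7 T [-0.27  0.94  0.01]
```

```bash
for i in 1 2 3; do python3 -m inch '{"claw":[0.4,0.4],"delta_pos":[[0.1,0,0],[0.1,0,0]],"rot":[[0,0,0],[0,0,0]]}'>/dev/null; python3 l.py; done
```

```text
TCP u,v mm -14.0 -1.1 z 38.8 Fu,Fv,Fz -4.7 0.4 -1.9 T [-0.31  1.17  0.06]
TCP u,v mm -12.1 -1.1 z 38.7 Fu,Fv,Fz -4.2 1.1 -1.1 T [-0.4   1.24  0.01]
TCP u,v mm -10.3 -1.1 z 38.7 Fu,Fv,Fz -5.7 0.9 -0.9 T [-0.33  1.33  0.03]
```

```bash
for i in 1 2 3 4; do python3 -m inch '{"claw":[0.4,0.4],"delta_pos":[[0.05,0,0],[0.05,0,0]],"rot":[[0,0,0],[0,0,0]]}'>/dev/null; python3 l.py; done
```

```text
TCP u,v mm -9.3 -1.1 z 38.7 Fu,Fv,Fz -5.5 0.4 -0.3 T [-0.37  1.34  0.03]
TCP u,v mm -8.3 -1.1 z 38.7 Fu,Fv,Fz -5.7 1.7 -1.2 T [-0.35  1.32  0.01]
TCP u,v mm -7.7 -1.1 z 38.6 Fu,Fv,Fz -8.2 0.6 -0.4 T [-0.52  1.6   0.09]
TCP u,v mm -7.6 -1.2 z 38.4 Fu,Fv,Fz -9.7 0.5 2.7 T [-0.62  2.17  0.07]
```

The pack is at the stop: force rose to about 10 N with no further travel. I'll ease off 1 mm, check the force, open and look whether it stays.

```bash
python3 -m inch '{"claw":[0.4,0.4],"delta_pos":[[-0.1,0,0],[0,0,0]],"rot":[[0,0,0],[0,0,0]]}'>/dev/null; python3 l.py
python3 -m inch '{"claw":[0.56,0.7,0.95,0.95,0.95],"delta_pos":[[0,0,0],[0,0,0],[0,0,0],[0,0,0],[0,0,0]],"rot":[[0,0,0],[0,0,0],[0,0,0],[0,0,0],[0,0,0]]}'
python3 l.py
python3 - <<'E'
from h import *
from rig import imaging
y=np.radians(22.2);H=np.array([.4782,.2177,.038])
M=np.array([[np.cos(y),-np.sin(y),0],[np.sin(y),np.cos(y),0],[0,0,1]])
d=imaging.get_image("scene");P=(pts(d)-H)@M*1000
m=(abs(P[...,1])<22)&(P[...,2]>14)&(P[...,2]<50)&(P[...,0]<-20)&(P[...,0]>-100)
print(m.sum(),np.percentile(P[m][:,0],[5,25,50,75,95]))
E
```

```text
TCP u,v mm -7.8 -1.2 z 38.5 Fu,Fv,Fz -7.0 1.2 -2.2 T [-0.39  1.41  0.03]
clock: 19.75
position: [0.4726, 0.2143, 0.039]
orientation: [0.981, 0.192, 0.0, -0.0]
contact_force: [-0.3, 0.6, -1.1]
width: 0.931
gripper_force: 0.0
TCP u,v mm -6.5 -1.0 z 39.0 Fu,Fv,Fz -0.0 0.7 -1.1 T [-0.02 -0.01 -0.04]
135 [-42.67465451 -41.45893057 -40.34630063 -39.09572543 -37.02520095]
```

The pack stayed put after release (rear face at -40 mm). I'll retreat upward and look.

```bash
python3 -m inch '{"claw":[1,1,1,1,1],"delta_pos":[[0,0,-1],[0,0,-3],[0,0,-4],[0,0,-4],[-2,0,-2]],"rot":[[0,0,0],[0,0,0],[0,0,0],[0,0,0],[0,0,0]]}' >/dev/null
python3 -m inch '{"claw":[1,1,1,1,1],"delta_pos":[[-3,4,-2],[-2,5,0],[-1,5,0],[0,5,0],[0,5,0]],"rot":[[0,0,0],[0,0,0],[0,0,0],[0,0,0],[0,0,0]]}'
python3 - <<'E'
from h import *
from rig import imaging
y=np.radians(22.2);H=np.array([.4782,.2177,.038])
M=np.array([[np.cos(y),-np.sin(y),0],[np.sin(y),np.cos(y),0],[0,0,1]])
ims=[]
for n in("top","scene"):
    d=imaging.get_image(n);P=(pts(d)-H)@M*1000
    m=(abs(P[...,1])<22)&(P[...,2]>14)&(P[...,2]<50)&(P[...,0]<-20)&(P[...,0]>-100)
    print(n,m.sum(),np.percentile(P[m][:,0],[25,50,75]))
    # pad height: around pad u=-61
    m=(abs(P[...,1])<9)&(abs(P[...,0]+62)<7)&(abs(P[...,2])<20); print("pad z",np.median(P[m][:,2]),m.sum())
    if n=="top":
        m=(abs(P[...,2]-57)<8)&(abs(P[...,1])<40)&(abs(P[...,0])<48); w=np.array([ray(d,q,.095)[:2] for q in np.argwhere(m)[:,::-1]])
        w=((w-H[:2])@M[:2,:2]*1000); print(cv2.minAreaRect(w.astype(np.float32)))
    u=proj(d,H+M@[-.03,0,.02]).round().astype(int)
    ims.append(cv2.resize(d["color"][u[1]-40:u[1]+40,u[0]-40:u[0]+40,::-1],None,fx=5,fy=5,interpolation=2))
cv2.imwrite("pics/g.png",np.hstack(ims))
d0=load("scene0.npz");P=(pts(d0)-H)@M*1000
m=(abs(P[...,1])<9)&(abs(P[...,0]+62)<7)&(abs(P[...,2])<20); print("pad z initially",np.median(P[m][:,2]))
d0=load("top0.npz");P=(pts(d0)-H)@M*1000
m=(abs(P[...,1])<9)&(abs(P[...,0]+62)<7)&(abs(P[...,2])<20); print("pad z initially",np.median(P[m][:,2]))
E
```

```text
clock: 21.05
position: [0.4894, -0.0397, 0.1999]
orientation: [0.981, 0.192, 0.001, 0.0]
contact_force: [0.2, 0.4, 0.4]
width: 1.001
gripper_force: 0.0
top 50 [-40.22261952 -39.91269572 -39.68698582]
pad z -0.9246158925282009 38
((-2.8189239501953125, 0.248016357421875), (49.689327239990234, 78.51812744140625), 89.94619750976562)
scene 139 [-41.08355436 -40.21718404 -39.06982992]
pad z -3.271443157705299 21
pad z initially -1.8199266667366585
pad z initially -1.5217781135883
```

View pics/g.png

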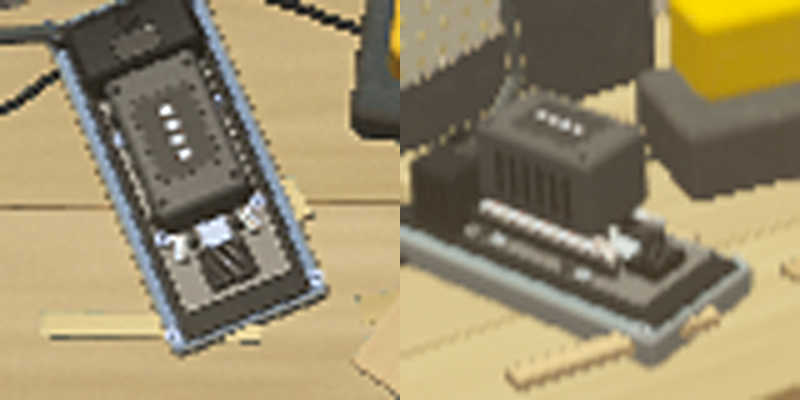

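The pack stands in the lamp dock, rear edge at about (200,205) in the left half. The catch pad is back up at its initial height (-0.9 mm against -1.5 mm at the start), and nothing else in the picture has moved. Handing in.

```bash
python3 -c "
from rig import robot; print(robot.hand_in())"
```

```text
the job is handed in; nothing more can be done
None
```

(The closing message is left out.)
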